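Stencil on the mug, dusting shaker tipped above it

ROBOT

A 6-joint arm with a two-finger parallel gripper is mounted at the origin on a cart in front of the work surface, level with it; the furniture and walls round the work are solid. World frame = base frame: x ahead of the robot, y to its left, z up, the work surface at z = 0. Lengths are in m, angles in degrees, forces in N, time in s.
With the tool pointing down it reaches from about 0.35 to 0.875 m from the base axis. Payload 4.2 kg.
Tool frame: the origin (TCP) lies midway between the tips of the shut fingers; the grasp point (between the pads) lies 19 mm behind it; z points along the fingers, y is the line along which they close (so a half turn about z gives the same grasp; the last joint's range is limited). The gripper opens to 87 mm and grips with 3 to 60 N. Pads are 19 mm wide; open, the fingers measure 117 mm over their backs; the gripper's body (75 mm by 190 mm) begins 51 mm behind the grasp point.
Start: joints at [-49.125, 22.042, 0.453, 0, -68.411, -14.817], TCP at [0.275, -0.561, 0.223] pointing down, gripper open.
Joint ranges: [-179.83, 179.83], [-69.29, 118.12], [-61.27, 80.66], [-181.25, 117.63], [-171.15, -9.14], [-177.46, 177.46]. Speed limits (degrees/s): [159.86, 159.86, 180, 180, 180, 180].

INTERFACE

Orientations are given as [roll, pitch, yaw] about the fixed x, y, z axes, in that order (R = Rz(yaw) Ry(pitch) Rx(roll)).
In Python, from workcell import env gives the robot as it stands. The module is installed in compiled form; this text tells all that it offers. Calls block until the motion is done:
- env.goto(position, orientation): joint-space move of the TCP to a pose.
- env.move_straight(position, rotation=None, rate=0.15, force_limit=None): straight line of the TCP; rotation=None keeps the orientation; rate is the mean speed in m/s. With force_limit (N) it stops when the force on the tool has changed by that much, and returns True; else False.
- env.set_joints(angles): joint-space move.
- env.gripper_to(opening, grasp_force=None): opening from 0.0 (shut) to 1.0 (fully open); grasp_force is the grip in N (None keeps the last); returns when the fingers have stopped.
- env.dwell(seconds).
- env.inverse_kinematics(position, orientation): joint angles nearest the present ones, or None.
- env.read_state(): the state.
- env.grab_frame(name): name is "scene" or "top"; returns a dict with "image" (400x640x3 uint8, blue, green, red), "fx", "fy", "cx", "cy" (pixels), "position" and "orientation" of the camera in the world. Camera axes: x right, y up, looking along -z (the intrinsics and any distortion apply to the point x, -y, -z); pixel columns grow to the right and rows downward; lengths in m; the calibration is good to about 2 mm. A picture is of the moment at which its call begins. There is no depth.
A pose or a line that the arm cannot do raises env.Unreachable and nothing moves.
- env.close_job(): hands the job in; it is judged then, once.
Trained networks look in a picture, given as the dict that the camera call returned (one of the last four; its "shot" number tells which), for a name from the list of things; names that differ only in an ending like _2 or _b are one class to them, and where a whole thing is asked for, a point or a joint stands for the part that bears it (a point fixed in the world has none). Each returns a list of dicts, best first, with "score" (0 to 1); they miss things now and then, are a little off and sometimes report something else, mostly with a low value. They report only what shows in the picture. A call takes as long as a camera call. They do not tell look-alikes from the thing itself.
- env.search_frame(picture, thing): "xyz" ([x, y, z] in m, in world coordinates, good to about 4 mm: the middle of the surface that is visible of it).
- env.trace(picture, thing): "mask" (400x640 bool, what is visible of it).
The state is a dict: "clock": time; "joint_positions": joint angles; "qvel": joint speeds; "joint_torque": joint torques, N m; "position": TCP position; "tool_rot": TCP orientation; "force": force on the tool from outside, world axes, zero at the start; "wrist_torque": the same for the moment, N m; "opening": opening from 0.0 (shut) to 1.0 (fully open); "finger_force": force on a finger pad.
Only numpy, scipy, OpenCV 4.12 (cv2) and the standard library are available. Lean on these libraries where they do the work, as an engineer would, in place of code of your own. Each camera call takes 0.05 s, during which the arm holds its last target. There are 200 camera calls.

TASK

Get a mug of coffee ready for dusting: set the round steel stencil onto the mug so that it sits level on the rim with its collar inside, and let go of it. Then draw the steel shaker with the domed top out of the slanted rack, bring its domed top over the stencil about a hand's breadth above the rim, tipped over until the shaker lies about level, and finish while still holding it there steady in the gripper, the shaker touching nothing else. Leave the mug standing where it is and the two black-capped spice jars in the rack.

Things in the scene. Friction and masses are not known exactly. Their poses are not given: they have to be found in the camera images.
- stencil: steel dusting stencil, 80 g: round plate 104 mm across, 3 mm thick, with cut-outs; under it a collar 66 mm across (60 at its lower edge), 5 mm high; on top in the middle a wooden knob. Starts flat on the worktop, on its collar. Origin: centre of the collar's lower edge, z up; plate z = 5 to 8 mm; knob 12 mm across from z = 8 to 16 mm, 18 mm across from 20 to 42 mm
- mug: white mug with handle, 95 mm tall, 92 mm across at the rim, 0.45 kg, loose, upright. Origin at the height of the underside, 15.5 mm off the mug's round axis (that is at x = 0, y = +15.5 mm in its frame); the handle points to its -y and ends 62 mm from the origin
- mug_rim (a point): centre of the mug's mouth at rim height (95 mm above the worktop), z up. The opening is at least 70 mm across, so the stencil's collar drops in with some mm of play and the plate rests on the rim; the stencil's origin is then 5 mm below this point
- shaker: steel dusting shaker, cylinder 41 mm across, 92 mm tall, with a domed perforated steel top (rounds off above 78 mm), about 0.14 kg; shorter than the jars, the only one in the rack without black cap. In any of the rack's 3 pockets, leaning 0.70 rad from vertical, top towards the robot. Origin: centre of its underside, +z along its axis to the top
- shaker_top (a point): middle of the shaker's domed top, 92 mm from the shaker's origin along its axis; axes as the shaker's
- jar_a: spice jar, plain cylinder 41 mm across and 105 mm tall with a flat black cap, 0.11 kg; a bystander, stays in its pocket of the rack. Origin at the centre of its underside, +z along its axis to the cap
- jar_c: another spice jar, plain cylinder 41 mm across and 105 mm tall with a flat black cap, 0.11 kg; a bystander, stays in its pocket of the rack. Origin at the centre of its underside, +z along its axis to the cap
- rack: fixed wooden rack, 130 (x) by 240 (y) mm; origin: centre of its underside. 3 pockets 85 mm apart in y, floor centres at x = 30, z = 40 mm, axes leaning 0.70 rad to its -x (to the robot). Along the axis walls end 28 mm above a pocket's floor; a tongue 26 mm wide under each jar ends at 60 mm. Above 28 mm the shaker's y sides are free (44 mm to the next jar). Pull it out along its axis
Not all that is in view belongs to the job. There is more than one size of the stencil; the one meant has the size given above.

How it is judged:
By the outcome, as a careful person would: the job done as asked, in the order asked, and still so for the second after the job is handed in, while the arm keeps its last pose, push and grip.
It also fails if it takes over 53 s, if anything falls off the work surface, if the arm or the gripper's body presses on something with over 40 N, if the wrist force passes 120 N, or if a joint passes its speed limit or range.

## Working session

There is one attempt and no reset: what is moved stays moved. The work goes in short steps, each a Python script; the robot and the scene stay as the last script left them, time stands still between calls to the robot, and variables do not carry over. Pictures are saved under pics/ and viewed, at most 10 in all, crops included, and the job is handed in when it is done.

```bash
mkdir -p pics; cat > h.py <<'E'
from workcell import env
import numpy as np, cv2
from scipy.spatial.transform import Rotation as R
E
python3 - <<'E'
from h import *
for n in ("scene","top"):
    p=env.grab_frame(n); cv2.imwrite(f"pics/{n}0.png",p["image"])
    print(n,{k:v for k,v in p.items() if k!="image"})
    for t in ("stencil","mug","mug_rim","shaker","shaker_top","jar_a","rack"):
        print(t,[(np.round(d["xyz"],3).tolist(),round(d["score"],2)) for d in env.search_frame(p,t)])
print(env.read_state())
E
```

```text
scene {'fx': 435.61725163204255, 'fy': 435.61725163204255, 'cx': 317.10607949430954, 'cy': 198.4415311807339, 'position': array([0.23978398, 0.68871486, 0.9364543 ]), 'orientation': array([ 3.90620034e+01, -5.51558376e-02, -1.42622184e+02]), 'shot': 1}
stencil [([0.628, 0.034, 0.007], 0.95), ([0.828, 0.009, 0.012], 0.81)]
mug [([0.456, -0.016, 0.061], 0.69), ([0.63, 0.033, 0.004], 0.58), ([0.582, 0.268, 0.009], 0.31)]
mug_rim [([0.452, -0.021, 0.064], 0.75)]
shaker [([0.59, 0.263, 0.098], 0.76)]
shaker_top [([0.592, 0.262, 0.095], 0.87)]
jar_a [([0.574, 0.342, 0.113], 0.86), ([0.584, 0.177, 0.107], 0.8)]
rack [([0.583, 0.267, 0.011], 0.94)]
top {'fx': 433.0750929808366, 'fy': 433.0750929808366, 'cx': 320.57147834547516, 'cy': 197.1662646719981, 'position': array([0.49560246, 0.13050298, 1.2209437 ]), 'orientation': array([  7.80689661,   0.23993417, -89.57032782]), 'shot': 2}
stencil [([0.631, 0.033, 0.004], 0.63), ([0.833, 0.001, 0.009], 0.56)]
mug [([0.452, -0.023, 0.037], 0.57)]
mug_rim [([0.454, -0.014, 0.035], 0.86)]
shaker []
shaker_top [([0.596, 0.247, 0.1], 0.64)]
jar_a [([0.579, 0.33, 0.112], 0.94), ([0.592, 0.163, 0.108], 0.63)]
rack [([0.602, 0.242, 0.029], 0.96)]
{'clock': 0.8, 'joint_positions': array([-4.91247315e+01,  2.20388406e+01,  4.52776122e-01,  6.16543375e-04,
       -6.84089747e+01, -1.48155409e+01]), 'qvel': array([-0.0223847 ,  0.01308919, -0.04070908,  0.11580013,  0.00294424,
       -0.06965834]), 'joint_torque': array([-8.85296558e-04, -3.90411758e+01,  1.87611669e+01,  4.22421098e+00,
        1.55298278e-02, -1.99549390e-05]), 'position': array([ 0.27457414, -0.5614461 ,  0.22258264]), 'tool_rot': array([-1.79995057e+02,  7.14284612e-04, -1.53940045e+02]), 'force': array([-0.21484777,  0.69169826, -0.16519914]), 'wrist_torque': array([ 0.01248996, -0.00382344,  0.0400923 ]), 'finger_force': 0.0, 'opening': 0.9992069370855088}
```

View pics/scene0.png

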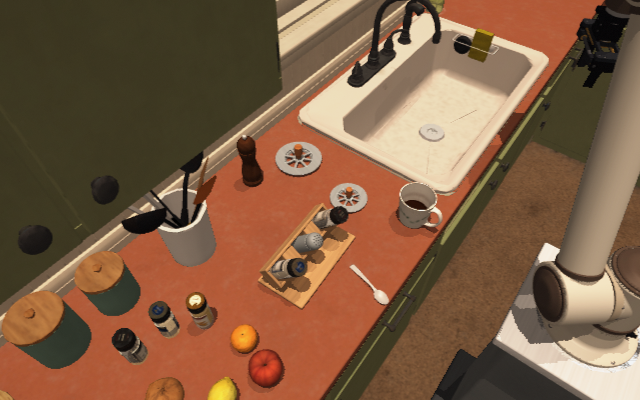

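View pics/top0.png

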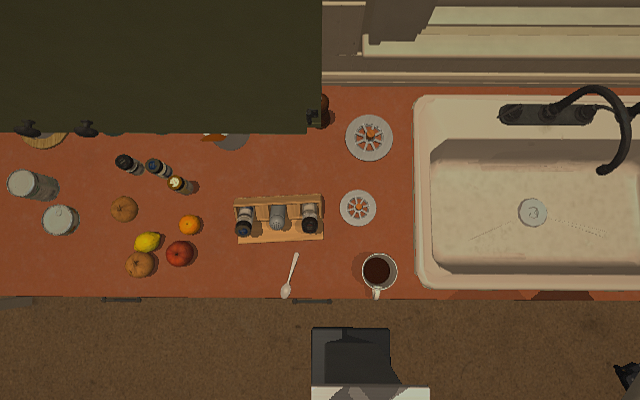

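The near plate at top (358,208), about 36 px across (≈101 mm), is the 104 mm stencil. The far one at (369,137), 47 px across (≈132 mm), is the decoy. The mug is at top (378,271) with its handle towards the robot, and the shaker is the middle one in the rack at (278,218). Next I'll crop for precise measurement.

```bash
python3 - <<'E'
from h import *
S=env.grab_frame("scene");T=env.grab_frame("top")
import pickle
masks={}
for n,p in (("s",S),("t",T)):
    for t in ("stencil","mug","shaker","jar_a","rack"):
        masks[n,t]=[(d["mask"],d["score"]) for d in env.trace(p,t)]
        print(n,t,[(int(m.sum()),np.round(np.argwhere(m).mean(0)[::-1],1).tolist(),round(s,2)) for m,s in masks[n,t]])
pickle.dump((S,T,masks),open("m.pkl","wb"))
def crop(p,cx,cy,w=100,h=75): return cv2.resize(p["image"][cy-h//2:cy-h//2+h,cx-w//2:cx-w//2+w],(400,300),interpolation=cv2.INTER_CUBIC)
cv2.imwrite("pics/crop1.png",np.vstack([np.hstack([crop(S,410,205),crop(T,378,271)]),np.hstack([crop(S,310,250),crop(T,280,220)])]))
E
```

```text
s stencil [(1240, [298.7, 158.4], 0.89), (771, [349.1, 196.6], 0.84)]
s mug [(1539, [418.1, 205.0], 0.6)]
s shaker [(473, [308.1, 242.1], 0.83)]
s jar_a [(584, [330.8, 217.3], 0.96), (451, [308.0, 242.4], 0.7), (592, [289.5, 268.3], 0.55)]
s rack [(3806, [307.3, 259.8], 0.67), (784, [349.0, 196.5], 0.38)]
t stencil [(871, [358.3, 207.8], 0.95), (1521, [368.2, 137.8], 0.76)]
t mug [(422, [244.5, 221.7], 0.72), (1139, [378.9, 273.0], 0.6)]
t shaker [(366, [277.0, 217.4], 0.65)]
t jar_a [(467, [244.5, 221.1], 0.92)]
t rack [(2718, [280.3, 218.1], 0.68)]
```

View pics/crop1.png

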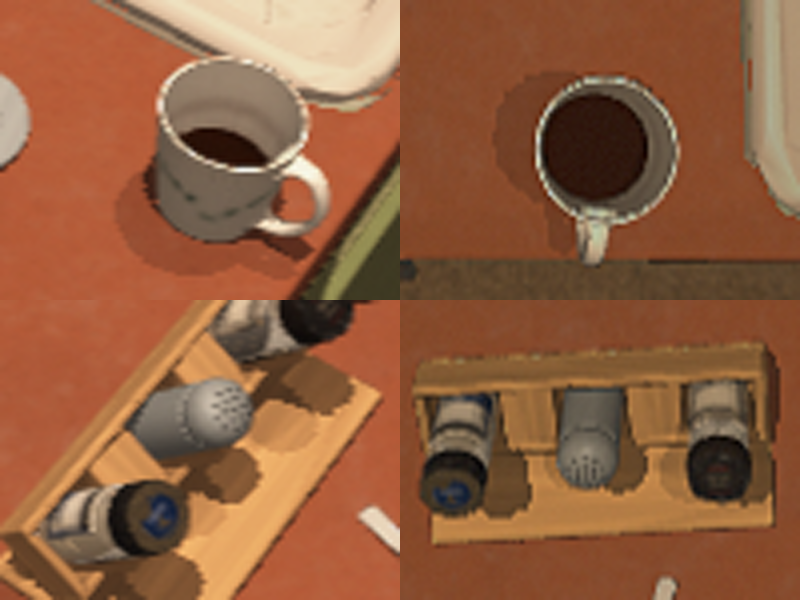

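The crops show the rim ellipse clearly: centre ≈(379.5,270.9) in top and ≈(417.6,196.2) in scene. The shaker is in the middle pocket. The rack front edge runs (238,244) to (323.5,240) in top, a yaw of about 3°. Next I'll triangulate.

```bash
cat >> h.py <<'E'
def proj(p,X):
    q=(np.atleast_2d(X)-p["position"])@R.from_euler("xyz",p["orientation"],degrees=True).as_matrix()
    return np.c_[p["cx"]+p["fx"]*q[:,0]/-q[:,2],p["cy"]-p["fy"]*q[:,1]/-q[:,2]]
def bb(u): return np.r_[u.min(0),u.max(0)]
th=np.linspace(0,2*np.pi,120)
def circ(c,r): return np.c_[c[0]+r*np.cos(th),c[1]+r*np.sin(th),c[2]+0*th]
def mbb(m):
    m=cv2.morphologyEx(m.astype(np.uint8),cv2.MORPH_OPEN,np.ones((3,3)))
    a=np.argwhere(m)[:,::-1]; return np.r_[a.min(0)-.5,a.max(0)+.5]
def shaker(o,yaw,lean=.70):
    M=R.from_euler("z",yaw,degrees=True)*R.from_euler("y",-lean)
    pts=[circ([0,0,s],20.5e-3) for s in (.045,.06,.078)]
    pts+=[circ([0,0,.078+.014*np.sin(e)],20.5e-3*np.cos(e)) for e in np.linspace(0,1.57,8)]
    return M.apply(np.vstack(pts))+o
E
python3 - <<'E'
from h import *
import pickle
from scipy.optimize import least_squares as LS
S,T,m=pickle.load(open("m.pkl","rb"))
f=lambda s,t,fn: (lambda x: np.r_[bb(proj(S,fn(x)))-s,bb(proj(T,fn(x)))-t])
def rep(n,s): print(n,np.round(s.x,4),"res",np.round(s.fun,1))
# mug rim, radius free
s=np.array([157,57,307,172])/4-.4+[360,168,360,168]; t=np.array([136,76,279,222])/4-.4+[328,234,328,234]
rep("rim",LS(f(s,t,lambda x:circ(x[:3],x[3])),[.45,-.02,.09,.046],x_scale=.01))
st_s=mbb(m["s","stencil"][1][0]); st_t=mbb(m["t","stencil"][0][0])
rep("sten",LS(f(st_s,st_t,lambda x:np.vstack([circ(x[:3],x[3]),circ(x[:3]-[0,0,.003],x[3])])),[.63,.03,.01,.05],x_scale=.01))
rep("sten z=.008",LS(f(st_s,st_t,lambda x:np.vstack([circ([x[0],x[1],.008],.052),circ([x[0],x[1],.005],.052)])),[.63,.03],x_scale=.01))
# rack front corners (top) 
def corners(x,z):
    M=R.from_euler("z",x[2],degrees=True); return M.apply([[-.065,.12,0],[-.065,-.12,0]])+[x[0],x[1],z]
pc=np.array([[32,243],[374,227]])/4-.4+[230,183]
for z in (0.,.012):
  rep(f"rack z{z}",LS(lambda x:(proj(T,corners(x,z))-pc).ravel(),[.6,.25,3],x_scale=[.01,.01,1]))
ms=mbb(m["s","shaker"][0][0]);mt=mbb(m["t","shaker"][0][0]); print(ms,mt)
yaw=3.
def rs(x):
    P=shaker(x,yaw); a=bb(proj(S,P))-ms; b=bb(proj(T,P))-mt
    return np.r_[a[2:4],a[1],b[0],b[2],b[3]]
r=LS(rs,[.62,.25,.04],x_scale=.01); rep("shaker o",r)
r2=LS(lambda x:rs([x[0],x[1],.04]),[.62,.25],x_scale=.01); rep("shaker o z=.04",r2)
for p,n in ((S,"s"),(T,"t")):
    P=shaker(r.x,yaw); h=cv2.convexHull(proj(p,P).astype(np.float32)).reshape(-1,2)
    c=h.mean(0).astype(int); x0,y0=c[0]-30,c[1]-22
    im=cv2.resize(p["image"][y0:y0+45,x0:x0+60],None,fx=6.6,fy=6.6,interpolation=cv2.INTER_CUBIC)
    cv2.polylines(im,[((h+.5-[x0,y0])*6.6).astype(np.int32)],True,(0,255,0),1)
    globals()["im"+n]=im
cv2.imwrite("pics/fit.png",np.hstack([ims,imt]))
E
```

```text
rim [ 0.4604 -0.0165  0.0915  0.0463] res [ 0.   0.1 -0.2 -0.1 -0.1  0.   0.2  0.1]
sten [0.6327 0.032  0.0072 0.0515] res [-0.1  0.1 -0.7 -0.3 -0.1  0.2  0.4  0.5]
sten z=.008 [0.6326 0.0323] res [-0.3 -0.1 -0.4 -0.2 -0.4 -0.   0.6  0.8]
rack z0.0 [0.6019 0.2523 3.089 ] res [ 0. -0. -0.  0.]
rack z0.012 [0.6015 0.2512 3.0816] res [-0.4  0.   0.4 -0. ]
[291.5 232.5 323.5 252.5] [268.5 204.5 285.5 230.5]
shaker o [0.6298 0.2526 0.0348] res [-0.2 -0.5  0.4  0.4 -0.3  0.2]
shaker o z=.04 [0.6283 0.2536] res [ 0.1 -1.  -0.3 -0.3 -0.8  0.7]
```

View pics/fit.png

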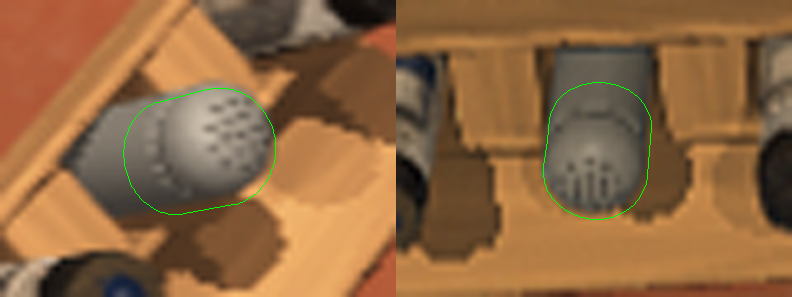

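The fits are tight, within 2–3 mm of the nominal heights: rim (.460,-.017), stencil (.6326,.032), shaker (.630,.2528,.038). Next I'll check reachability and fetch the stencil.

```bash
cat >> h.py <<'E'
RIM=np.array([.4604,-.0168,.095]); ST=np.array([.6326,.0321]); SH=np.array([.6302,.2530,.039]); YAW=3.08
def down(yaw): return R.from_euler("xyz",[180,0,yaw],degrees=True)
def pose(phi,yaw,flip,g):
    "tool z=(sin phi,0,-cos phi) turned by yaw; g=grasp point -> TCP position, orientation"
    p=np.deg2rad(phi); z=np.array([np.sin(p),0,-np.cos(p)]); y=np.array([0,1. if flip else -1.,0])
    M=R.from_euler("z",yaw,degrees=True).as_matrix()@np.c_[np.cross(y,z),y,z]
    return np.asarray(g)+.019*M[:,2], R.from_matrix(M).as_euler("xyz",degrees=True)
def axis(tilt,yaw):
    t=np.deg2rad(tilt); return R.from_euler("z",yaw,degrees=True).apply([-np.sin(t),0,np.cos(t)])
LEAN=np.rad2deg(.70); SG=.066
def grasp(phi,flip,out=0): return pose(phi,YAW,flip,SH+(SG+out)*axis(LEAN,YAW))
def final(phi,flip,yaw=0,h=.09):
    return pose(phi+90-LEAN,yaw,flip,RIM+[0,0,h]-(.092-SG)*axis(90,yaw))
E
python3 - <<'E'
from h import *
for y in (-180,-90,0,90): print(y,[None if (q:=env.inverse_kinematics([*c],[180,0,y])) is None else np.round(q).tolist() for c in ((*ST,.014),(*RIM[:2],.104),(*RIM[:2],.3))])
for phi in (0,10,20,30):
  for fl in (0,1):
    print(phi,fl,[None if (q:=env.inverse_kinematics(*a)) is None else np.round(q).tolist() for a in (grasp(phi,fl),grasp(phi,fl,.09),final(phi,fl),final(phi,fl,0,.2))])
E
```

```text
-180 [[18.0, 35.0, -12.0, -0.0, -44.0, -108.0], [18.0, 14.0, -31.0, -0.0, -45.0, -108.0], [18.0, 3.0, -14.0, -0.0, -74.0, -108.0]]
-90 [[18.0, 35.0, -12.0, 0.0, -44.0, -18.0], [18.0, 14.0, -31.0, 0.0, -45.0, -18.0], [18.0, 3.0, -14.0, 0.0, -74.0, -18.0]]
0 [[18.0, 35.0, -12.0, 0.0, -44.0, 72.0], [18.0, 14.0, -31.0, 0.0, -45.0, 72.0], [18.0, 3.0, -14.0, 0.0, -74.0, 72.0]]
90 [[18.0, 35.0, -12.0, 0.0, -44.0, 162.0], [18.0, 14.0, -31.0, 0.0, -45.0, 162.0], [18.0, 3.0, -14.0, 0.0, -74.0, 162.0]]
0 0 [[38.0, 31.0, -8.0, 0.0, -51.0, 55.0], [41.0, 22.0, -12.0, 0.0, -56.0, 52.0], None, None]
0 1 [[38.0, 31.0, -8.0, -0.0, -51.0, -125.0], [41.0, 22.0, -12.0, -0.0, -56.0, -128.0], None, None]
10 0 [[40.0, 28.0, -19.0, 10.0, -36.0, 45.0], [44.0, 18.0, -22.0, 10.0, -42.0, 42.0], [-24.0, 2.0, -43.0, -120.0, -24.0, -135.0], None]
10 1 [[40.0, 28.0, -19.0, 10.0, -36.0, -135.0], [44.0, 18.0, -22.0, 10.0, -42.0, -138.0], [-24.0, 2.0, -43.0, -120.0, -24.0, 45.0], None]
20 0 [[39.0, 24.0, -36.0, 43.0, -17.0, 14.0], [45.0, 15.0, -36.0, 30.0, -27.0, 22.0], [-36.0, 11.0, -54.0, -135.0, -51.0, -108.0], [-17.0, -10.0, -36.0, -107.0, -17.0, -156.0]]
20 1 [[39.0, 24.0, -36.0, 43.0, -17.0, -166.0], [45.0, 15.0, -36.0, 30.0, -27.0, -158.0], [-36.0, 11.0, -54.0, -135.0, -51.0, 72.0], [-17.0, -10.0, -36.0, -107.0, -17.0, 24.0]]
30 0 [None, [32.0, 13.0, -51.0, 91.0, -14.0, -26.0], None, [-34.0, -5.0, -47.0, -128.0, -44.0, -126.0]]
30 1 [None, [32.0, 13.0, -51.0, 91.0, -14.0, 154.0], None, [-34.0, -5.0, -47.0, -128.0, -44.0, 54.0]]
```

Tilting the tool forward is limited by j5, so I'll scan tilt and final heading.

```bash
python3 - <<'E'
from h import *
for phi in (-20,-10,0):
  print(phi,"grasp",[None if (q:=env.inverse_kinematics(*grasp(phi,fl,o))) is None else np.round(q).tolist() for fl in (0,1) for o in (0,.09)])
  for yaw in range(-180,180,30):
    for fl in (0,):
      a=[env.inverse_kinematics(*final(phi,fl,yaw,h)) for h in (.09,.2)]
      print("  ",yaw,[None if q is None else np.round(q).tolist() for q in a])
E
```

```text
-20 grasp [[33.0, 40.0, 10.0, -10.0, -78.0, 64.0], [35.0, 31.0, 5.0, -11.0, -81.0, 61.0], [33.0, 40.0, 10.0, -10.0, -78.0, -116.0], [35.0, 31.0, 5.0, -11.0, -81.0, -119.0]]
   -180 [[14.0, 22.0, -11.0, -7.0, -86.0, -102.0], [14.0, 17.0, -2.0, -7.0, -100.0, -104.0]]
   -150 [[21.0, 21.0, -18.0, 5.0, -81.0, -83.0], [21.0, 15.0, -9.0, 5.0, -95.0, -81.0]]
   -120 [[26.0, 18.0, -27.0, 17.0, -71.0, -65.0], [26.0, 12.0, -18.0, 16.0, -86.0, -61.0]]
   -90 [[29.0, 13.0, -39.0, 31.0, -58.0, -50.0], [30.0, 6.0, -28.0, 27.0, -74.0, -42.0]]
   -60 [[27.0, 7.0, -50.0, 47.0, -42.0, -36.0], [30.0, -0.0, -38.0, 36.0, -58.0, -21.0]]
   -30 [[15.0, 2.0, -58.0, 70.0, -22.0, -20.0], [27.0, -6.0, -43.0, 39.0, -42.0, 6.0]]
   0 [None, [23.0, -8.0, -40.0, 22.0, -32.0, 51.0]]
   30 [[12.0, 2.0, -33.0, -20.0, -27.0, 123.0], [13.0, -5.0, -26.0, -12.0, -42.0, 114.0]]
   60 [[2.0, 8.0, -22.0, -34.0, -49.0, 168.0], [3.0, 1.0, -14.0, -28.0, -61.0, 158.0]]
   90 [[-0.0, 13.0, -15.0, -33.0, -66.0, -165.0], [0.0, 7.0, -7.0, -31.0, -78.0, -174.0]]
   120 [[3.0, 18.0, -10.0, -27.0, -78.0, -143.0], [3.0, 12.0, -1.0, -26
[... 1702 characters left out ...]
.0, 23.0, -97.0, -67.0]]
   -90 [[35.0, 19.0, -43.0, 42.0, -68.0, -66.0], [36.0, 11.0, -35.0, 39.0, -81.0, -55.0]]
   -60 [[28.0, 11.0, -60.0, 76.0, -52.0, -65.0], [34.0, 2.0, -50.0, 60.0, -62.0, -46.0]]
   -30 [None, [11.0, -8.0, -61.0, 98.0, -31.0, -38.0]]
   0 [None, None]
   30 [None, [0.0, -7.0, -26.0, -44.0, -33.0, 149.0]]
   60 [[-15.0, 12.0, -21.0, -59.0, -59.0, -161.0], [-13.0, 3.0, -14.0, -53.0, -67.0, -177.0]]
   90 [[-13.0, 20.0, -11.0, -49.0, -79.0, -148.0], [-12.0, 13.0, -4.0, -48.0, -89.0, -160.0]]
   120 [[-6.0, 27.0, -3.0, -38.0, -94.0, -135.0], [-6.0, 20.0, 5.0, -40.0, -105.0, -144.0]]
   150 [[3.0, 31.0, 1.0, -25.0, -103.0, -119.0], [3.0, 25.0, 8.0, -27.0, -115.0, -125.0]]
```

```bash
python3 - <<'E'
from h import *
o=[180,0,-90]
env.goto([*ST,.20],o); env.gripper_to(.6,20)
env.move_straight([*ST,.015],rate=.12,force_limit=8)
env.gripper_to(0,20); s=env.read_state(); print(s["opening"],s["finger_force"],s["position"])
env.move_straight([*ST,.19],rate=.12)
env.goto([*RIM[:2],.19],o)
s=env.read_state(); print(s["clock"],s["opening"],s["finger_force"],s["position"],s["force"])
from scipy.optimize import least_squares as LS
S=env.grab_frame("scene");T=env.grab_frame("top")
cv2.imwrite("pics/hold.png",np.hstack([cv2.resize(p["image"][y-60:y+60,x-60:x+60],(400,400)) for p,x,y in((S,405,165),(T,380,270))]))
for n,p in (("s",S),("t",T)):
    for d in env.trace(p,"stencil"): print(n,d["score"],d["mask"].sum(),mbb(d["mask"]))
c=s["position"]+[0,0,-.006-.001]
print("expected plate bb",bb(proj(S,circ(c,.052))),bb(proj(T,circ(c,.052))))
E
```

```text
0.1982386011878173 19.999832469038665 [0.63252974 0.03208647 0.01501619]
9.475 0.19610479724605126 19.99998731072992 [ 0.46106473 -0.01673031  0.19050533] [-0.45318696 -0.01658325 -0.65931412]
s 0.81 1147 [275.5 141.5 321.5 175.5]
s 0.68 800 [402.5 157.5 445.5 188.5]
t 0.63 1730 [344.5 114.5 392.5 161.5]
expected plate bb [401.99672532 154.97767899 446.83509218 187.63039998] [362.63412187 249.5972925  406.72099613 294.27225284]
```

View pics/hold.png

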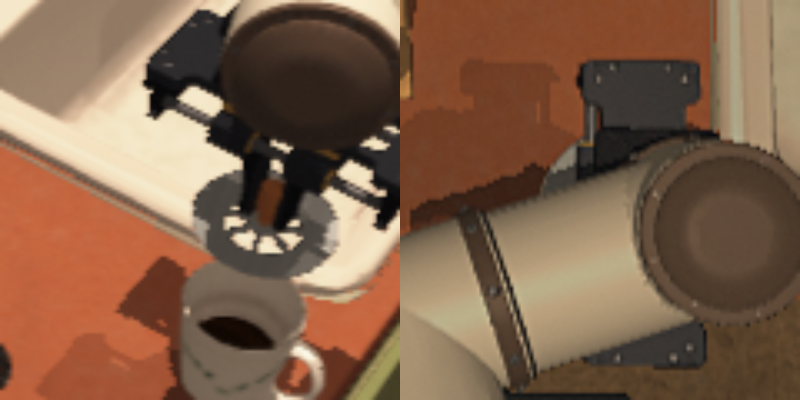

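The stencil is held level, with its plate edge in scene at cols 402–446 and row 188, within 1 px of the expected position over the mug. I'll lower it now.

```bash
python3 - <<'E'
from h import *
env.move_straight([*RIM[:2],.125],rate=.1)
r=env.move_straight([*RIM[:2],.102],rate=.03,force_limit=5)
s=env.read_state(); print(r,s["position"],s["force"])
if s["position"][2]<.1085:
    env.gripper_to(.45); env.dwell(.3)
    p=env.read_state()["position"]; env.move_straight([p[0],p[1],.20],rate=.12)
    env.goto(*grasp(0,1,.12))
S=env.grab_frame("scene");T=env.grab_frame("top"); print(env.read_state()["clock"])
cv2.imwrite("pics/placed.png",np.hstack([cv2.resize(p["image"][y-60:y+60,x-60:x+60],(400,400)) for p,x,y in((S,410,205),(T,380,270))]))
E
```

```text
True [ 0.4601924  -0.01691158  0.10466885] [-1.02088606  0.54489896  5.36470825]
14.875
```

View pics/placed.png

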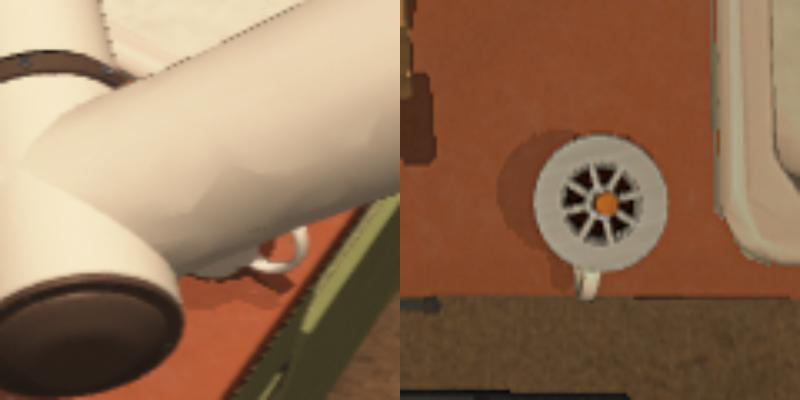

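Contact came at TCP z .1047 (.105 expected for seated), and top shows the plate round and concentric over the mug at about (380,271). Now the shaker.

```bash
python3 - <<'E'
from h import *
env.gripper_to(.72)
r=env.move_straight(grasp(0,1)[0],rate=.08,force_limit=10); print(r,env.read_state()["position"],grasp(0,1)[0])
if not r:
    env.gripper_to(0,30); s=env.read_state(); print(s["opening"]*87,s["finger_force"],s["force"])
    r=env.move_straight(grasp(0,1,.1)[0],rate=.08,force_limit=25); s=env.read_state(); print(r,s["opening"]*87,s["finger_force"],s["force"],s["position"])
S=env.grab_frame("scene");T=env.grab_frame("top"); print(env.read_state()["clock"])
cv2.imwrite("pics/sh.png",np.hstack([cv2.resize(p["image"][y-60:y+60,x-60:x+60],(400,400)) for p,x,y in((S,320,220),(T,280,225))]))
E
```

```text
False [0.58774143 0.25088838 0.07106526] [0.58774305 0.25071548 0.07047958]
40.00083286784599 29.99925890006125 [ 0.31052787 -0.26520727  0.49398355]
False 40.152131129919155 30.000234749168158 [-1.28048256  0.11274883 -1.26819939] [0.52340057 0.2471169  0.14638691]
19.2833
```

View pics/sh.png

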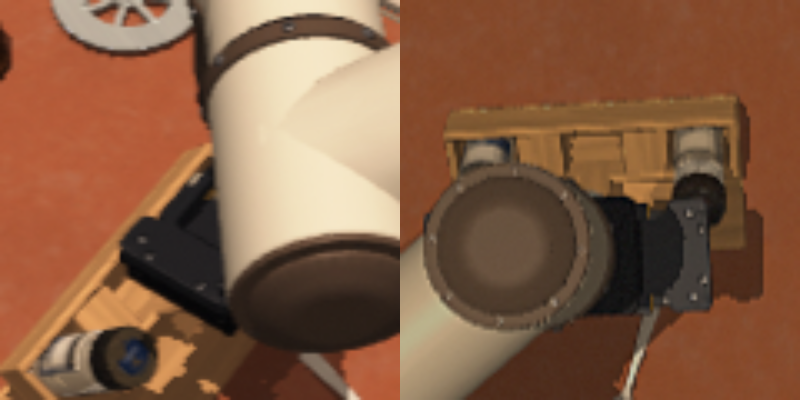

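The middle pocket is empty, both jars are still in place, and the shaker is held (40 mm wide, −1.3 N). Next I'll lift it and bring it over the mug.

```bash
python3 - <<'E'
from h import *
p=env.read_state()["position"]; env.move_straight([p[0]-.04,p[1],.27],rate=.12)
print(np.round(env.inverse_kinematics(*final(0,1,90,.17))))
env.goto(*final(0,1,90,.17)); env.move_straight(final(0,1,90)[0],rate=.08); env.dwell(.5)
s=env.read_state(); print(s["clock"],s["opening"]*87,s["finger_force"],s["force"],s["position"],s["tool_rot"],final(0,1,90))
S=env.grab_frame("scene");T=env.grab_frame("top")
for n,p in (("S",S),("T",T)):
    print(n,[(np.round(d["xyz"],3).tolist(),d["score"]) for t in("shaker_top","shaker","stencil") for d in env.search_frame(p,t)])
    a=axis(90,90); print(proj(p,[RIM+[0,0,.09],RIM+[0,0,.09]-.092*a]))
    cv2.imwrite("pics/end.png" if n=="T" else "pics/endS.png",p["image"])
cv2.imwrite("pics/end.png",np.hstack([cv2.resize(p["image"][y-60:y+60,x-60:x+60],(400,400)) for p,x,y in((S,405,180),(T,380,270))]))
E
```

```text
[-13.  14.  -6. -48. -86.  23.]
24.45 40.162812853092866 30.000630374997854 [-0.05785992  0.09287463 -1.88071959] [0.46041712 0.02371822 0.17284039] [-179.98170842   49.89102291  -89.98800025] (array([0.4604    , 0.023732  , 0.17275986]), array([-180.        ,   49.89295434,  -90.        ]))
S [([0.461, 0.046, 0.198], 0.95), ([0.457, 0.048, 0.199], 0.86), ([0.44, 0.014, 0.054], 0.2), ([0.441, -0.007, 0.095], 0.93), ([0.827, 0.01, 0.01], 0.91)]
[[424.69715037 170.45591862]
 [404.83733546 194.47336174]]
T [([0.462, 0.031, 0.199], 0.88), ([0.463, 0.03, 0.206], 0.96), ([0.463, -0.022, 0.095], 0.94), ([0.832, -0.001, 0.009], 0.86)]
[[384.79156761 272.09040073]
 [345.74989024 271.78786161]]
```

View pics/end.png

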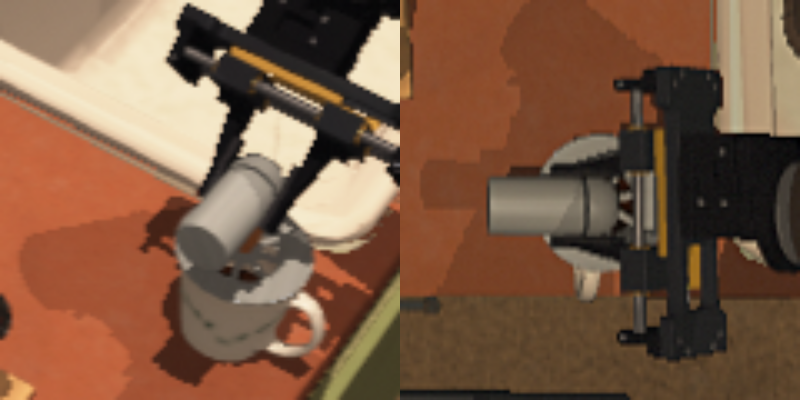

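The shaker lies level: base at scene ≈(407,194), dome end ≈(424,170), both matching the prediction. Its dome is over the stencil at 90 mm, the stencil is flat on the mug, and nothing is touching the shaker but the gripper. I'm handing it in.

```bash
python3 -c "
from h import *
print(env.close_job())"
```

```text
the job is handed in; nothing more can be done
None
```

The job is handed in at about 24.5 s: the stencil sits level on the mug with its collar inside, and the shaker is held level in the gripper with its dome about 90 mm above the rim.

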